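Slide the top glass plate onto the light table

ROBOT

A 7-joint arm with a two-finger parallel gripper is mounted at the origin on the work surface. World frame = base frame: x ahead of the robot, y to its left, z up, the work surface at z = 0. Lengths are in mm, angles in rad, forces in N, time in s.
With the tool pointing down it reaches from about 425 to 1025 mm from the base axis. Payload 9.4 kg.
Tool frame: the origin (TCP) lies midway between the tips of the shut fingers; the grasp point (between the pads) lies 19 mm behind it (bot.tcp_to_grasp is the distance from the TCP to the grasp point, in mm); z points along the fingers, y is the line along which they close (so a half turn about z gives the same grasp; the last joint's range is limited). The gripper opens to 85 mm and grips with 20 to 120 N. Pads are 22 mm wide; open, the fingers measure 114 mm over their backs; the gripper's body (76 mm by 85 mm) begins 54 mm behind the grasp point. The pads swing forward as they close: fully open they stand 13 mm farther back than shut.
Start: joints at [-1.29, 0.599, -0.003, 1.599, 0.002, 0.943, -0.08], TCP at [253.909, 679.083, 231.275] pointing down, gripper open.
Joint ranges: [-2.57, 2.57], [-0.35, 1.97], [-1.29, 1.29], [0.11, 2.56], [-1.05, 4.19], [0.11, 1.86], [-2.63, 2.63]. Speed limits (rad/s): [2.22, 2.22, 3.01, 3.01, 3.14, 3.14, 3.14].

INTERFACE

Orientations are given as a unit quaternion [x, y, z, w].
In Python, from workcell import bot gives the robot as it stands.
- The arm moves only by the shell command python3 -m pendant 'ROWS' [FORCE]. ROWS is JSON, a list of rows, each an object of numbers: "x", "y", "z": the shift along the tool's x, y, z in mm; "ax", "ay", "az": the turn, a rotation vector about the tool's x, y, z in degrees; "grip": the opening in per cent of the stroke, from 0 (shut) to 100 (fully open). A call has 1 to 20 rows; each row shifts and turns the commanded pose from where the row before left it, along the tool's axes as they then stand; what a row does not reach is not made up. A row lasts 1/10 s, in which the tool goes at most 50 mm and 8.59 degrees, less where a joint would pass 70% of its speed; a pose out of reach is approached as far as the arm can. A call is refused whole if a number of a shift passes 50 or a number of a turn 8.59, either way. A call with a gripper value outside its range is refused whole. The fingers move at their own pace and stop on an object; FORCE is the grip in N (left out, the last holds). Time passes only in rows, so rows that do not move let the fingers close. It gives the time, the measured TCP pose, the force, the opening and the grip force at its end, in the units of the state.
- bot.read_state(): the state, without advancing time (a new reading comes with each control period).
- bot.grab_frame(name): name is "scene" or "top" or "wrist"; returns a dict with "pixels" (480x640x3 uint8, red, green, blue), "fx", "fy", "cx", "cy" (pixels), "position" and "orientation" of the camera in the world. Camera axes: x right, y down, z forward; pixel columns grow to the right and rows downward; lengths in mm; the calibration is good to about 2 mm. A picture is of the moment at which its call begins. There is no depth.
- bot.finish_job(): hands the job in; it is judged then, once.
Trained networks look in the newest picture that a camera, given by its name, has taken for a name from the list of things; names that differ only in an ending like _2 or _b are one class to them, and where a whole thing is asked for, a point or a joint stands for the part that bears it (a point fixed in the world has none). Each returns a list of dicts, best first, with "score" (0 to 1); they miss things now and then, are a little off and sometimes report something else, mostly with a low value. They report only what shows in the picture. A call takes as long as a camera call. They do not tell look-alikes from the thing itself.
- bot.masks_of(camera, label): "mask" (480x640 bool, what is visible of it) and "uv" ([column, row] in pixels, amid what is visible of it).
- bot.landmark_of(camera, label): "uv" ([column, row] in pixels: a listed point, or the origin of a listed thing).
The state is a dict: "clock": time; "qpos": joint angles; "qvel": joint speeds; "joint_torque": joint torques, N m; "ee_pos": TCP position; "eef_rot": TCP orientation; "wrist_force": force on the tool from outside, world axes, zero at the start; "wrist_torque": the same for the moment, N m; "finger_gap": finger opening in mm; "gripper_force": force on a finger pad.
Only numpy, scipy, OpenCV 4.12 (cv2) and the standard library are available. Lean on these libraries where they do the work, as an engineer would, in place of code of your own. Each camera call takes 0.05 s, during which the arm holds its last target. There are 200 camera calls.

TASK

Slide the top (amber) glass plate sideways off the stack onto the light table beside it; press it gently but firmly home against the end stop, then sideways against the fence, so that it sits flush in the blue corner, and let go. Keep it sliding flat, never lifted; it is glass, so use light force, and leave the plates below and the containers around where they are.

Things in the scene. Friction and masses are not known exactly. Their poses are not given: they have to be found in the camera images.
- top_plate: amber glass plate, two orange edge bands, 100 mm along x, 110 along y, 5 thick, 0.14 kg, loose on the stack, a few mm and degrees askew; origin at the centre of its underside, x, y as light_table. Too wide to grasp: push by its edge or drag by its face; 1 to 3 N slides it, over 15 N from the fingers cracks it. Measured poses are too coarse to meet a 5 mm edge or seat it: feel for its face and the stops
- plate_2: second plate, clear greenish glass with white bands, same size, directly under the top plate and nothing fastening it; origin at the centre of its underside. It must stay within 5 mm of where it lies
- plate_3: third plate, as plate_2, below it; must stay within 5 mm
- plate_4: lowest plate, as plate_2, lying on the ledge; must stay within 5 mm
- light_table: grey fixture on a pale mat, fixed, x -73 to +77 mm, y -128 to +146; origin centred under it, 3 to 17 mm over the bench (feet vary). Heights from its origin: the -y half is a black spring-cushioned ledge 20 mm high (sinks up to 5 mm, 1.5 N/mm, beyond about 3 N of pressing) with the stack of four plates, centred near x 0, y -55; stack top at 40 mm; from y +12 on a box 34 mm high with a white lit surface, 1 mm below the top plate's underside; open at -x and towards the stack
- corner (a point): inner corner of the two blue edges on the lit surface, at light_table x +64, y +134, z 34 mm, same axes. Seated flush against both edges, the top plate's origin is 50 mm in -x and 55 mm in -y from this point
- end_stop: straight blue edge across the far end of the lit surface, 128 mm along x, 12 along y, 10 high; origin at the centre of its underside on the lit surface, its inner face 6 mm in -y from there (light_table y +134). Pressing the plate home means a felt push of some 3 to 6 N
- fence: straight blue edge along the +x side of the lit surface, 134 mm along y, 13 along x, 10 high; origin at the centre of its underside on the lit surface, its inner face 6.5 mm in -x from there (light_table x +64). Press the plate home against it likewise
- reagent_bottle: amber bottle with blue cap, 60 mm across, 130 mm high, beyond the fence; origin at the centre of its underside; leave alone
- white_jar: white jar, 64 mm across, 85 mm high, past the end stop; origin at the centre of its underside; leave alone
- tip_box: blue box with clear lid, 85 x 120 x 58 mm, beyond the stack on its +x side; origin at the centre of its underside; leave alone
Things that resemble listed ones, but are neither listed nor needed, are in the scene too. There is more than one size of the top_plate; the one meant has the size given above.

How it is judged:
By the outcome, as a careful person would: the job done as asked, in the order asked, and still so for the second after the job is handed in, with the robot touching nothing.
It also fails if it takes over 54 s, if anything falls off the work surface, if the arm or the gripper's body presses on something with over 40 N, if the wrist force passes 120 N, or if a joint passes its speed limit or range.

## Working session

There is one attempt and no reset: what is moved stays moved. The work goes in short steps, Python scripts to look and compute and a shell command to move; the robot and the scene stay as the last step left them, time stands still between calls to the robot, and variables do not carry over. Pictures are saved under pics/ and viewed, at most 10 in all, crops included, and the job is handed in when it is done.

```bash
ls; mkdir -p pics; cat > h.py <<'E'
import numpy as np,cv2
from scipy.spatial.transform import Rotation as R
from workcell import bot
def ray(f,uv):
    d=np.array([(uv[0]-f["cx"])/f["fx"],(uv[1]-f["cy"])/f["fy"],1.]);return R.from_quat(f["orientation"]).apply(d)
def at(f,uv,z):
    d=ray(f,uv);p=np.array(f["position"]);return p+d*(z-p[2])/d[2]
def proj(f,P):
    c=R.from_quat(f["orientation"]).inv().apply(np.array(P,float)-np.array(f["position"]));c=np.atleast_2d(c)
    return np.c_[f["fx"]*c[:,0]/c[:,2]+f["cx"],f["fy"]*c[:,1]/c[:,2]+f["cy"]]
E
python3 - <<'E'
from h import *
s=bot.read_state();print({k:np.round(v,3) for k,v in s.items()})
fs={}
for c in("scene","top"):
    f=bot.grab_frame(c);fs[c]=f;cv2.imwrite(f"pics/{c}.png",f["pixels"][:,:,::-1])
    print(c,np.round(f["position"],1),np.round(f["orientation"],3),f["fx"])
    for n in("top_plate","light_table","corner","end_stop","fence","plate_2"):
        print(n,[(np.round(d["uv"],1).tolist(),round(d["score"],2)) for d in bot.landmark_of(c,n)])
import pickle;pickle.dump(fs,open("f0.pkl","wb"))
E
```

```text
pics
{'clock': np.float64(0.0), 'qpos': array([-1.29 ,  0.6  , -0.003,  1.6  ,  0.002,  0.943, -0.08 ]), 'qvel': array([ 0.002, -0.001,  0.   ,  0.001, -0.   , -0.002,  0.001]), 'joint_torque': array([-1.0000e-03, -7.7645e+01,  1.5640e+00, -2.5801e+01,  1.2000e-02,
        9.0000e-03,  0.0000e+00]), 'ee_pos': array([253.75 , 678.622, 230.389]), 'eef_rot': array([ 0.178,  0.984, -0.001, -0.   ]), 'wrist_force': array([ 0.151, -0.558,  0.134]), 'wrist_torque': array([ 0.028, -0.033, -0.016]), 'gripper_force': np.float64(0.0), 'finger_gap': np.float64(85.532)}
scene [1163.6 -124.2  579.2] [ 0.706  0.568 -0.262 -0.331] 440.90892719589067
top_plate [([148.9, 284.4], 0.93), ([151.8, 211.6], 0.77), ([274.9, 240.4], 0.62)]
light_table [([307.8, 252.5], 0.85)]
corner [([387.1, 252.4], 0.8)]
end_stop [([383.3, 233.1], 0.84), ([389.3, 253.2], 0.36)]
fence [([356.8, 258.9], 0.81)]
plate_2 []
top [ 410.6   16.8 1142.9] [ 0.716 -0.694  0.062 -0.048] 491.8039760500979
top_plate [([438.8, 245.2], 0.8), ([341.9, 252.3], 0.7), ([441.2, 336.3], 0.62)]
light_table []
corner [([262.9, 213.5], 0.55)]
end_stop [([257.7, 238.8], 0.58), ([264.8, 212.2], 0.35)]
fence [([286.4, 211.8], 0.92)]
plate_2 [([228.3, 241.5], 0.55)]
```

View pics/top.png

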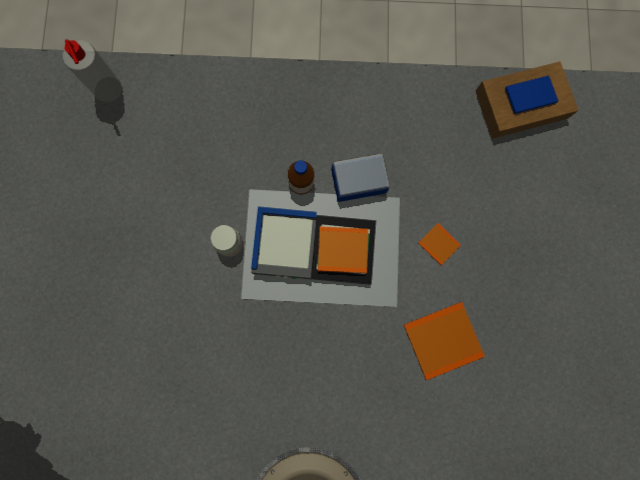

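View pics/scene.png

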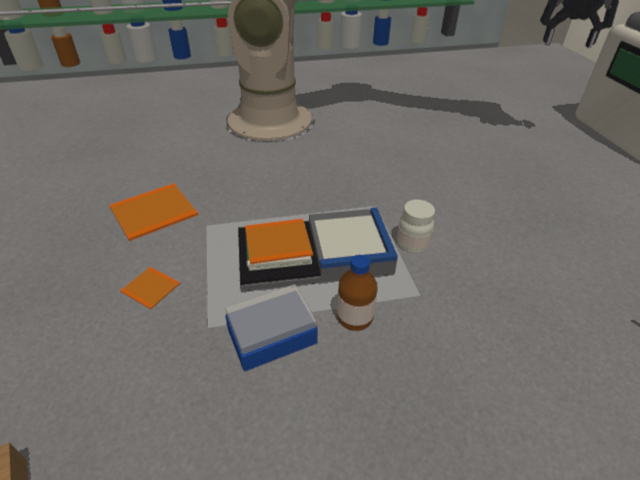

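The top view shows three amber plates: on the stack at (343,250), a small one at (440,244) and a large one at (444,341). The one on the stack fits, because its size matches and it lies on the black ledge. I'll confirm that in an enlarged crop and measure.

```bash
python3 - <<'E'
from h import *
import pickle
fs=pickle.load(open("f0.pkl","rb"))
T,S=fs["top"],fs["scene"]
def tri(a,b):
    p,d,q,e=np.array(T["position"]),ray(T,a),np.array(S["position"]),ray(S,b)
    k=np.linalg.lstsq(np.c_[d,-e],q-p,rcond=None)[0];A=p+k[0]*d;B=q+k[1]*e
    return np.round((A+B)/2,1),round(np.linalg.norm(A-B),1)
print("corner",tri([262.9,213.5],[387.1,252.4]),"end",tri([257.7,238.8],[383.3,233.1]),"fence",tri([286.4,211.8],[356.8,258.9]),"plate",tri([341.9,252.3],[274.9,240.4]))
im=T["pixels"]
hsv=cv2.cvtColor(im,cv2.COLOR_RGB2HSV)
m=cv2.inRange(hsv,(3,150,100),(22,255,255))
cs,_=cv2.findContours(m,0,2)
for c in cs:
    if cv2.contourArea(c)>300:
        r=cv2.minAreaRect(c);b=cv2.boxPoints(r);print(np.round(r[0],1),[np.round(at(T,p,48)[:2],1).tolist() for p in b],[np.round(at(T,p,5)[:2],0).tolist() for p in b])
a=cv2.resize(im[195:295,235:395],(800,500),interpolation=cv2.INTER_CUBIC);cv2.imwrite("pics/c1.png",a[:,:,::-1])
b=cv2.resize(S["pixels"][195:345,200:440],(800,500),interpolation=cv2.INTER_CUBIC);cv2.imwrite("pics/c2.png",b[:,:,::-1])
E
```

```text
corner (array([641.9, 122. ,  48.4]), np.float64(0.1)) end (array([584.9, 133.4,  42.7]), np.float64(3.9)) fence (array([647. ,  67.2,  48.8]), np.float64(3.7)) plate (array([559.9, -62.1,  39.5]), np.float64(4.7))
[443.9 340.3] [[403.8, -198.0], [459.7, -329.1], [339.2, -377.0], [285.4, -247.5]] [[404.0, -206.0], [462.0, -343.0], [336.0, -392.0], [280.0, -258.0]]
[342.8 249.3] [[517.0, -5.0], [617.5, -7.0], [615.8, -118.1], [515.1, -114.6]] [[521.0, -6.0], [626.0, -8.0], [624.0, -123.0], [519.0, -120.0]]
[439.  243.5] [[588.1, -231.2], [634.6, -275.9], [584.4, -326.7], [538.6, -281.9]] [[595.0, -241.0], [643.0, -287.0], [591.0, -340.0], [544.0, -294.0]]
[554.9  89.6] [[1002.9, -499.4], [1046.1, -572.3], [935.1, -623.5], [893.2, -551.2]] [[1026.0, -520.0], [1071.0, -595.0], [956.0, -649.0], [912.0, -574.0]]
```

View pics/c1.png

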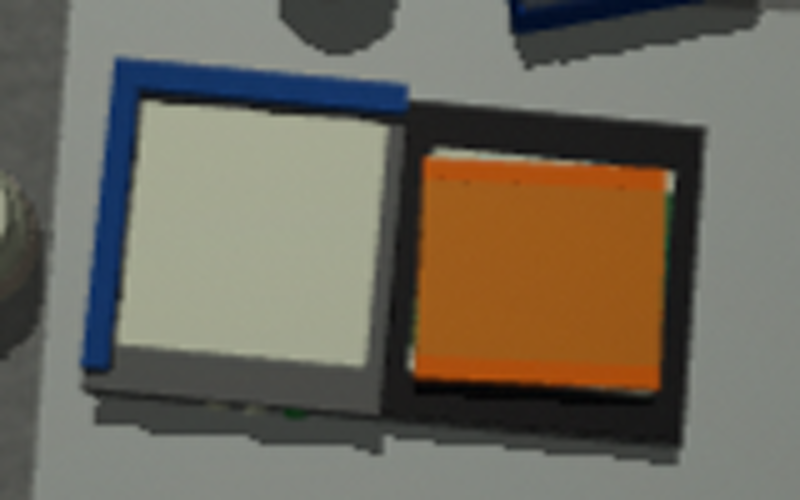

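View pics/c2.png

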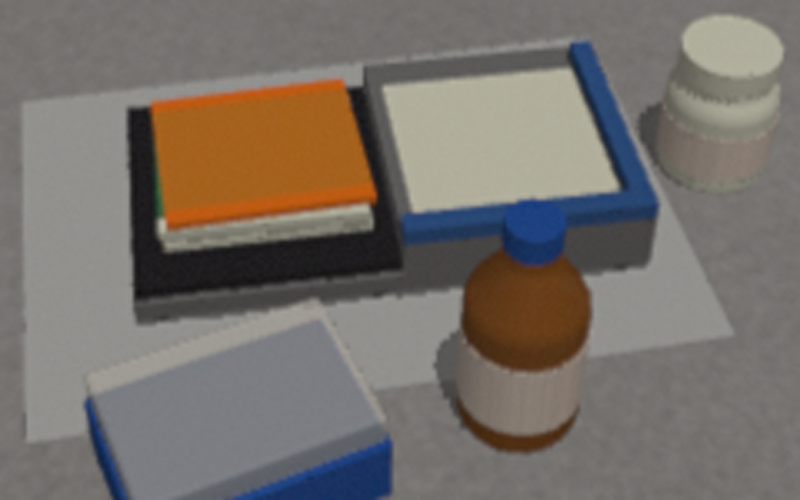

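The crops confirm it: the stack plate, at crop pixels (410–668, 155–390), measures 100 x 111 mm with two orange bands. The loose ones are about 65 mm and 130 mm across. Next I'll fit the table pose from its corners in both views.

```bash
python3 - <<'E'
from h import *
import pickle
from scipy.optimize import least_squares
fs=pickle.load(open("f0.pkl","rb"));T,S=fs["top"],fs["scene"]
tp=[((77,146,44),(116,58)),((-64,146,44),(85,370)),((77,-128,20),(705,128)),((-73,-128,20),(680,446)),((-73,146,34),(82,385)),((64,134,44),(139,94))]
sp=[((77,-128,20),(135,290)),((-73,-128,20),(128,108)),((77,146,44),(657,206)),((-64,146,44),(590,44)),((64,134,44),(627,195))]
def W(p,P):
    c,s=np.cos(p[2]),np.sin(p[2]);P=np.array(P,float)
    return np.c_[p[0]+c*P[:,0]-s*P[:,1],p[1]+s*P[:,0]+c*P[:,1],p[3]+P[:,2]]
def res(p):
    o=[]
    for f,L,a,k in((T,tp,(235,195),5),(S,sp,(200,195),10/3)):
        o.append(proj(f,W(p,[l[0] for l in L]))-(np.array([l[1] for l in L])/k+a))
    return np.vstack(o).ravel()
r=least_squares(res,[580,-10,0,10],loss="soft_l1");p=r.x
print(np.round([*p[:2],np.degrees(p[2]),p[3]],2),np.round(res(p).reshape(-1,2),1).tolist())
np.save("tab.npy",p)
def toT(q):
    d=np.array(q)[:2]-p[:2];c,s=np.cos(p[2]),np.sin(p[2]);return np.round([c*d[0]+s*d[1],-s*d[0]+c*d[1]],1)
for uv in((427,160),(668,170),(658,390),(413,378)):
    q=at(T,[235+uv[0]/5,195+uv[1]/5],p[3]+40);print("plate corner",q.round(1),toT(q))
for n,z in(("reagent_bottle",0),("white_jar",0),("tip_box",0)):
    for d in bot.landmark_of("top",n)[:1]:q=at(T,d["uv"],z);print(n,q.round(),toT(q))
s=bot.read_state();print(s["ee_pos"],R.from_quat(s["eef_rot"]).as_matrix().round(3).tolist())
E
```

```text
[570.61  -5.8   -3.81   4.4 ] [[-0.6, 0.1], [-1.7, -0.7], [0.0, 0.1], [-0.1, 0.8], [-1.0, 0.7], [-0.6, -1.0], [-1.7, 1.9], [-1.0, -0.0], [-0.1, 0.5], [-0.7, -0.2], [0.1, -0.7]]
plate corner [615.9  -9.3  44.4] [45.4 -0.5]
plate corner [ 615.  -119.1   44.4] [  51.8 -110.1]
plate corner [ 514.5 -116.    44.4] [ -48.7 -113.6]
plate corner [516.4  -5.9  44.4] [-54.1  -3.7]
reagent_bottle [739.  35.   0.] [164.8  52.2]
white_jar [582. 207.   0.] [ -3.1 212.7]
tip_box [732. -96.   0.] [167.2 -79.7]
[253.90220794 679.08647772 231.31093715] [[-0.937, 0.35, 0.0], [0.35, 0.937, 0.0], [-0.0, 0.0, -1.0]]
```

```bash
python3 -m pendant '[{"x":-30.6,"y":-32.6,"grip":40},{"x":-30.6,"y":-32.6},{"x":-30.6,"y":-32.6},{"x":-30.6,"y":-32.6},{"x":-30.6,"y":-32.6},{"x":-30.6,"y":-32.6},{"x":-30.6,"y":-32.6},{"x":-30.6,"y":-32.6},{"x":-30.6,"y":-32.6},{"x":-30.6,"y":-32.6},{"x":-30.6,"y":-32.6},{"x":-30.6,"y":-32.6},{"x":-30.6,"y":-32.6},{"x":-30.6,"y":-32.6},{"x":-30.6,"y":-32.6},{"x":-30.6,"y":-32.6},{"x":-30.6,"y":-32.6},{"x":-30.6,"y":-32.6}]' && python3 -m pendant '[{"az":8.15,"z":14},{"az":8.15,"z":14},{"az":8.15,"z":14},{"az":8.15,"z":14},{"az":8.15,"z":14},{"az":8.15,"z":14},{"az":8.15,"z":14},{"az":8.15,"z":14},{"az":8.15,"z":14},{},{}]'
cat > st.py <<'E'
from h import *
p=np.load("tab.npy");s=bot.read_state();e=s["ee_pos"];d=np.array(e)[:2]-p[:2];c,k=np.cos(p[2]),np.sin(p[2])
M=R.from_quat(s["eef_rot"]).as_matrix()
print("t",round(s["clock"],2),"world",np.round(e,1),"table",np.round([c*d[0]+k*d[1],-k*d[0]+c*d[1]],1),"yaw y",round(np.degrees(np.arctan2(M[1,1],M[0,1])),2),"tilt",M[:2,2].round(4),"F",np.round(s["wrist_force"],2),"gap",round(s["finger_gap"],1))
E
python3 st.py
```

```text
t 0.85 world [253.9 679.1 231.3] table [-361.5  662.3] yaw y 69.5 tilt [0.0001 0.    ] F [-0.49  0.22  0.03] gap 85.2$[0]: bad value
```

```bash
python3 -m pendant '[{"x":0,"y":0,"z":0,"ax":0,"ay":0,"az":0,"grip":40}]'; python3 -m pendant '[{"x":-1.0}]'; python3 -m pendant '[{"grip":40}]';python3 -m pendant '[{"x":-30.6,"y":-32.6}]'
```

```text
clock: 0.95
ee_pos: [253.9, 679.1, 231.3]
eef_rot: [0.178, 0.984, 0.0, 0.0]
wrist_force: [-0.3, 0.3, -0.0]
finger_gap: 72.9
gripper_force: 0.0$[0]: bad value
$[0]: bad value
$[0]: bad value
```

```bash
python3 -m pendant '[{"x":-30.6,"y":-32.6,"z":0,"ax":0,"ay":0,"az":0,"grip":40},{"x":-30.6,"y":-32.6,"z":0,"ax":0,"ay":0,"az":0,"grip":40},{"x":-30.6,"y":-32.6,"z":0,"ax":0,"ay":0,"az":0,"grip":40},{"x":-30.6,"y":-32.6,"z":0,"ax":0,"ay":0,"az":0,"grip":40},{"x":-30.6,"y":-32.6,"z":0,"ax":0,"ay":0,"az":0,"grip":40},{"x":-30.6,"y":-32.6,"z":0,"ax":0,"ay":0,"az":0,"grip":40},{"x":-30.6,"y":-32.6,"z":0,"ax":0,"ay":0,"az":0,"grip":40},{"x":-30.6,"y":-32.6,"z":0,"ax":0,"ay":0,"az":0,"grip":40},{"x":-30.6,"y":-32.6,"z":0,"ax":0,"ay":0,"az":0,"grip":40},{"x":-30.6,"y":-32.6,"z":0,"ax":0,"ay":0,"az":0,"grip":40},{"x":-30.6,"y":-32.6,"z":0,"ax":0,"ay":0,"az":0,"grip":40},{"x":-30.6,"y":-32.6,"z":0,"ax":0,"ay":0,"az":0,"grip":40},{"x":-30.6,"y":-32.6,"z":0,"ax":0,"ay":0,"az":0,"grip":40},{"x":-30.6,"y":-32.6,"z":0,"ax":0,"ay":0,"az":0,"grip":40},{"x":-30.6,"y":-32.6,"z":0,"ax":0,"ay":0,"az":0,"grip":40},{"x":-30.6,"y":-32.6,"z":0,"ax":0,"ay":0,"az":0,"grip":40},{"x":-30.6,"y":-32.6,"z":0,"ax":0,"ay":0,"az":0,"grip":40},{"x":-30.6,"y":-32.6,"z":0,"ax":0,"ay":0,"az":0,"grip":40}]' && python3 -m pendant '[{"x":0,"y":0,"z":14,"ax":0,"ay":0,"az":8.15,"grip":40},{"x":0,"y":0,"z":14,"ax":0,"ay":0,"az":8.15,"grip":40},{"x":0,"y":0,"z":14,"ax":0,"ay":0,"az":8.15,"grip":40},{"x":0,"y":0,"z":14,"ax":0,"ay":0,"az":8.15,"grip":40},{"x":0,"y":0,"z":14,"ax":0,"ay":0,"az":8.15,"grip":40},{"x":0,"y":0,"z":14,"ax":0,"ay":0,"az":8.15,"grip":40},{"x":0,"y":0,"z":14,"ax":0,"ay":0,"az":8.15,"grip":40},{"x":0,"y":0,"z":14,"ax":0,"ay":0,"az":8.15,"grip":40},{"x":0,"y":0,"z":14,"ax":0,"ay":0,"az":8.15,"grip":40},{"x":0,"y":0,"z":0,"ax":0,"ay":0,"az":0,"grip":40},{"x":0,"y":0,"z":0,"ax":0,"ay":0,"az":0,"grip":40}]'
python3 st.py
```

```text
clock: 2.75
ee_pos: [564.9, -65.3, 231.6]
eef_rot: [0.178, 0.984, 0.0, 0.0]
wrist_force: [0.4, 1.0, -0.2]
finger_gap: 33.9
gripper_force: 0.0
clock: 3.85
ee_pos: [564.4, -63.4, 105.4]
eef_rot: [0.729, 0.685, -0.0, -0.0]
wrist_force: [-1.0, -1.2, 0.7]
finger_gap: 34.2
gripper_force: 0.0
t 3.85 world [564.4 -63.4 105.4] table [ -2.3 -57.9] yaw y -3.6 tilt [-0.0003 -0.0003] F [-1.01 -1.22  0.69] gap 34.2
```

```bash
python3 -m pendant '[{"x":0,"y":0,"z":20,"ax":0,"ay":0,"az":0,"grip":40},{"x":0,"y":0,"z":15,"ax":0,"ay":0,"az":0,"grip":40},{"x":0,"y":0,"z":5,"ax":0,"ay":0,"az":0,"grip":40},{"x":0,"y":0,"z":0,"ax":0,"ay":0,"az":0,"grip":40},{"x":0,"y":0,"z":0,"ax":0,"ay":0,"az":0,"grip":40}]'
for i in 1 2 3 4; do python3 st.py; done
python3 -m pendant '[{"x":0,"y":0,"z":1,"ax":0,"ay":0,"az":0,"grip":40},{"x":0,"y":0,"z":1,"ax":0,"ay":0,"az":0,"grip":40},{"x":0,"y":0,"z":1,"ax":0,"ay":0,"az":0,"grip":40},{"x":0,"y":0,"z":0,"ax":0,"ay":0,"az":0,"grip":40}]'
```

```text
clock: 4.35
ee_pos: [564.8, -63.7, 66.2]
eef_rot: [0.73, 0.683, 0.0, 0.0]
wrist_force: [0.2, -0.1, 0.8]
finger_gap: 34.1
gripper_force: 0.0
t 4.35 world [564.8 -63.7  66.2] table [ -1.9 -58.1] yaw y -3.8 tilt [0.0012 0.0001] F [ 0.2  -0.13  0.82] gap 34.1
t 4.35 world [564.8 -63.7  66.2] table [ -1.9 -58.1] yaw y -3.8 tilt [0.0012 0.0001] F [ 0.2  -0.13  0.82] gap 34.1
t 4.35 world [564.8 -63.7  66.2] table [ -1.9 -58.1] yaw y -3.8 tilt [0.0012 0.0001] F [ 0.2  -0.13  0.82] gap 34.1
t 4.35 world [564.8 -63.7  66.2] table [ -1.9 -58.1] yaw y -3.8 tilt [0.0012 0.0001] F [ 0.2  -0.13  0.82] gap 34.1
clock: 4.75
ee_pos: [564.3, -63.4, 62.3]
eef_rot: [0.73, 0.683, 0.0, 0.0]
wrist_force: [-0.6, -0.7, -0.7]
finger_gap: 34.1
gripper_force: 0.0
```

```bash
cat > ok.py <<'E'
import sys
from h import *
s=bot.read_state();f=np.array(s["wrist_force"]);print(np.round(s["ee_pos"],1),f.round(1))
i={"x":0,"y":1,"z":2}[sys.argv[1]];sys.exit(int(abs(f[i])>float(sys.argv[2])))
E
D='python3 ok.py z 2.2'
python3 -m pendant '[{"x":0,"y":0,"z":1,"ax":0,"ay":0,"az":0,"grip":40},{"x":0,"y":0,"z":1,"ax":0,"ay":0,"az":0,"grip":40},{"x":0,"y":0,"z":0,"ax":0,"ay":0,"az":0,"grip":40}]' >/dev/null && $D &&
python3 -m pendant '[{"x":0,"y":0,"z":1,"ax":0,"ay":0,"az":0,"grip":40},{"x":0,"y":0,"z":1,"ax":0,"ay":0,"az":0,"grip":40},{"x":0,"y":0,"z":0,"ax":0,"ay":0,"az":0,"grip":40}]' >/dev/null && $D &&
python3 -m pendant '[{"x":0,"y":0,"z":1,"ax":0,"ay":0,"az":0,"grip":40},{"x":0,"y":0,"z":1,"ax":0,"ay":0,"az":0,"grip":40},{"x":0,"y":0,"z":0,"ax":0,"ay":0,"az":0,"grip":40}]' >/dev/null && $D &&
python3 -m pendant '[{"x":0,"y":0,"z":1,"ax":0,"ay":0,"az":0,"grip":40},{"x":0,"y":0,"z":1,"ax":0,"ay":0,"az":0,"grip":40},{"x":0,"y":0,"z":0,"ax":0,"ay":0,"az":0,"grip":40}]' >/dev/null && $D &&
python3 -m pendant '[{"x":0,"y":0,"z":1,"ax":0,"ay":0,"az":0,"grip":40},{"x":0,"y":0,"z":1,"ax":0,"ay":0,"az":0,"grip":40},{"x":0,"y":0,"z":0,"ax":0,"ay":0,"az":0,"grip":40}]' >/dev/null && $D &&
python3 -m pendant '[{"x":0,"y":0,"z":1,"ax":0,"ay":0,"az":0,"grip":40},{"x":0,"y":0,"z":1,"ax":0,"ay":0,"az":0,"grip":40},{"x":0,"y":0,"z":0,"ax":0,"ay":0,"az":0,"grip":40}]' >/dev/null && $D
```

```text
[564.3 -63.4  60.1] [ 0.1 -0.3 -0.2]
[564.3 -63.4  58.1] [ 1.1  0.5 -0.2]
[564.3 -63.4  56.2] [-0.1 -0.5 -0. ]
[564.3 -63.4  54.2] [-0.4  0.9 -0.1]
[564.3 -63.5  52.2] [ 0.   1.1 -0.5]
[564.3 -63.5  50.2] [0.9 0.5 0.1]
```

```bash
D='python3 ok.py z 2.2'
python3 -m pendant '[{"x":0,"y":0,"z":1,"ax":0,"ay":0,"az":0,"grip":40},{"x":0,"y":0,"z":1,"ax":0,"ay":0,"az":0,"grip":40},{"x":0,"y":0,"z":0,"ax":0,"ay":0,"az":0,"grip":40}]' >/dev/null && $D &&
python3 -m pendant '[{"x":0,"y":0,"z":1,"ax":0,"ay":0,"az":0,"grip":40},{"x":0,"y":0,"z":1,"ax":0,"ay":0,"az":0,"grip":40},{"x":0,"y":0,"z":0,"ax":0,"ay":0,"az":0,"grip":40}]' >/dev/null && $D &&
python3 -m pendant '[{"x":0,"y":0,"z":1,"ax":0,"ay":0,"az":0,"grip":40},{"x":0,"y":0,"z":1,"ax":0,"ay":0,"az":0,"grip":40},{"x":0,"y":0,"z":0,"ax":0,"ay":0,"az":0,"grip":40}]' >/dev/null && $D &&
python3 -m pendant '[{"x":0,"y":0,"z":1,"ax":0,"ay":0,"az":0,"grip":40},{"x":0,"y":0,"z":1,"ax":0,"ay":0,"az":0,"grip":40},{"x":0,"y":0,"z":0,"ax":0,"ay":0,"az":0,"grip":40}]' >/dev/null && $D &&
python3 -m pendant '[{"x":0,"y":0,"z":1,"ax":0,"ay":0,"az":0,"grip":40},{"x":0,"y":0,"z":1,"ax":0,"ay":0,"az":0,"grip":40},{"x":0,"y":0,"z":0,"ax":0,"ay":0,"az":0,"grip":40}]' >/dev/null && $D &&
python3 -m pendant '[{"x":0,"y":0,"z":1,"ax":0,"ay":0,"az":0,"grip":40},{"x":0,"y":0,"z":1,"ax":0,"ay":0,"az":0,"grip":40},{"x":0,"y":0,"z":0,"ax":0,"ay":0,"az":0,"grip":40}]' >/dev/null && $D
```

```text
[564.3 -63.5  48.2] [-0.3  0.5  0.9]
[564.4 -63.4  46.3] [-0.5  0.5  3.2]
```

```bash
Z='python3 -m pendant [{"x":0,"y":0,"z":0,"ax":0,"ay":0,"az":0,"grip":40}]'
for k in 1 2 3; do $Z >/dev/null; python3 ok.py z 9; done
python3 -m pendant '[{"x":0,"y":0,"z":-0.6,"ax":0,"ay":0,"az":0,"grip":40}]'>/dev/null
for k in 1 2 3; do $Z >/dev/null; python3 ok.py z 9; done
python3 -m pendant '[{"x":0,"y":0,"z":-0.6,"ax":0,"ay":0,"az":0,"grip":40}]'>/dev/null
for k in 1 2 3; do $Z >/dev/null; python3 ok.py z 9; done; python3 st.py
```

```text
[564.4 -63.5  46.5] [-0.7 -0.1  1.6]
[564.4 -63.4  46.4] [0.7 0.3 2.6]
[564.4 -63.5  46.4] [0.  0.9 4.3]
[564.3 -63.4  46.8] [-0.1  0.4 -0.2]
[564.3 -63.4  46.8] [-0.1  0.3  1.1]
[564.3 -63.4  46.8] [-0.7  0.4 -0.2]
[564.3 -63.4  47.5] [ 0.8 -0.   0.3]
[564.4 -63.4  47.5] [-0.3 -0.1  0. ]
[564.3 -63.4  47.5] [0.7 0.3 0.1]
t 8.25 world [564.3 -63.4  47.5] table [ -2.5 -57.9] yaw y -3.84 tilt [-0. -0.] F [0.75 0.34 0.08] gap 34.2
```

```bash
python3 -m pendant '[{"x":0,"y":1,"z":-6,"ax":0,"ay":0,"az":0,"grip":40},{"x":-25,"y":0,"z":0,"ax":0,"ay":0,"az":0,"grip":40},{"x":-25,"y":0,"z":0,"ax":0,"ay":0,"az":0,"grip":40},{"x":-25,"y":0,"z":0,"ax":0,"ay":0,"az":0,"grip":40},{"x":0,"y":0,"z":0,"ax":0,"ay":0,"az":0,"grip":40},{"x":0,"y":0,"z":5,"ax":0,"ay":0,"az":0,"grip":40},{"x":0,"y":0,"z":3.1,"ax":0,"ay":0,"az":0,"grip":40},{"x":0,"y":0,"z":2,"ax":0,"ay":0,"az":0,"grip":40},{"x":0,"y":0,"z":0,"ax":0,"ay":0,"az":0,"grip":40},{"x":0,"y":0,"z":0,"ax":0,"ay":0,"az":0,"grip":40}]'; python3 st.py
python3 - <<'E'
from h import *
f=bot.grab_frame("wrist");cv2.imwrite("pics/w1.png",f["pixels"][:,:,::-1])
E
```

```text
clock: 9.25
ee_pos: [560.3, -137.8, 43.3]
eef_rot: [0.73, 0.683, -0.0, -0.0]
wrist_force: [0.1, 0.1, -0.7]
finger_gap: 34.1
gripper_force: 0.0
t 9.25 world [ 560.3 -137.8   43.3] table [  -1.5 -132.4] yaw y -3.8 tilt [-0.0003  0.0002] F [ 0.1   0.13 -0.75] gap 34.1
```

View pics/w1.png

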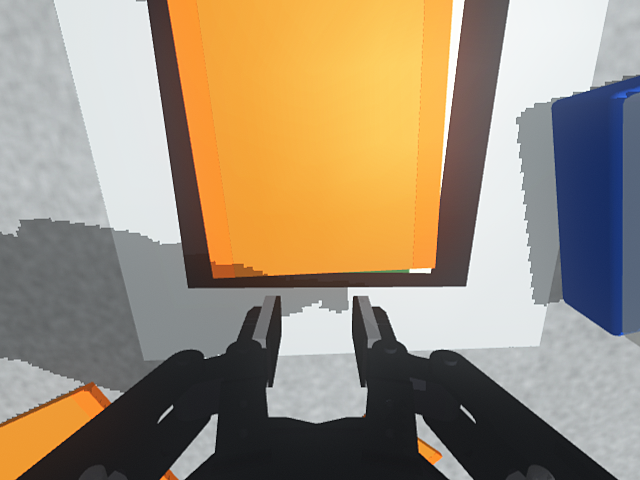

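The wrist view shows both fingertips, near (272,300) and (362,300), facing the plate's -y edge at row 275, with plate_2 showing just below at (425,272). I'll push slowly.

```bash
D='python3 ok.py y 6'
python3 -m pendant '[{"x":3,"y":0,"z":0,"ax":0,"ay":0,"az":0,"grip":40},{"x":3,"y":0,"z":0,"ax":0,"ay":0,"az":0,"grip":40},{"x":2,"y":0,"z":0,"ax":0,"ay":0,"az":0,"grip":40}]'>/dev/null; $D && 
python3 -m pendant '[{"x":2,"y":0,"z":0,"ax":0,"ay":0,"az":0,"grip":40},{"x":2,"y":0,"z":0,"ax":0,"ay":0,"az":0,"grip":40}]'>/dev/null; $D && 
python3 -m pendant '[{"x":2,"y":0,"z":0,"ax":0,"ay":0,"az":0,"grip":40},{"x":2,"y":0,"z":0,"ax":0,"ay":0,"az":0,"grip":40}]'>/dev/null; $D && 
python3 -m pendant '[{"x":2,"y":0,"z":0,"ax":0,"ay":0,"az":0,"grip":40},{"x":2,"y":0,"z":0,"ax":0,"ay":0,"az":0,"grip":40}]'>/dev/null; $D && 
python3 -m pendant '[{"x":2,"y":0,"z":0,"ax":0,"ay":0,"az":0,"grip":40},{"x":2,"y":0,"z":0,"ax":0,"ay":0,"az":0,"grip":40}]'>/dev/null; $D && 
python3 -m pendant '[{"x":2,"y":0,"z":0,"ax":0,"ay":0,"az":0,"grip":40},{"x":2,"y":0,"z":0,"ax":0,"ay":0,"az":0,"grip":40},{"x":0,"y":0,"z":0,"ax":0,"ay":0,"az":0,"grip":40}]'>/dev/null; $D; python3 st.py
python3 - <<'E'
from h import *
f=bot.grab_frame("wrist");cv2.imwrite("pics/w2.png",f["pixels"][:,:,::-1])
E
```

```text
[ 560.9 -129.8   43.5] [ 0.2 -0.4  0.3]
[ 561.1 -126.3   43.5] [-0.6 -0.5 -0.2]
[ 561.4 -122.3   43.4] [ 0.6 -0.7  0.4]
[ 561.7 -118.3   43.4] [-0.8 -0.3  0.6]
[ 562.  -114.3   43.4] [ 0.4 -0.6 -0.6]
[ 562.2 -109.9   43.4] [0.2 0.8 0.4]
t 10.7 world [ 562.2 -109.9   43.4] table [  -1.5 -104.5] yaw y -3.82 tilt [-0.0001  0.0002] F [0.25 0.83 0.45] gap 34.0
```

View pics/w2.png

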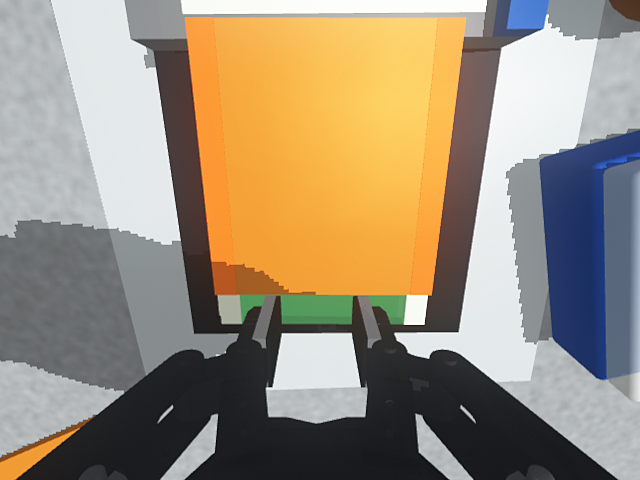

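The plate is sliding alone and has squared up to the fingers (edge at row 295), while plate_2 stays put at row 325. Continuing.

```bash
D='python3 ok.py y 5'
P() { :; }
python3 -m pendant '[{"x":4,"y":0,"z":0,"ax":0,"ay":0,"az":0,"grip":40},{"x":4,"y":0,"z":0,"ax":0,"ay":0,"az":0,"grip":40},{"x":4,"y":0,"z":0,"ax":0,"ay":0,"az":0,"grip":40},{"x":4,"y":0,"z":0,"ax":0,"ay":0,"az":0,"grip":40},{"x":4,"y":0,"z":0,"ax":0,"ay":0,"az":0,"grip":40}]'>/dev/null; $D && 
python3 -m pendant '[{"x":4,"y":0,"z":0,"ax":0,"ay":0,"az":0,"grip":40},{"x":4,"y":0,"z":0,"ax":0,"ay":0,"az":0,"grip":40},{"x":4,"y":0,"z":0,"ax":0,"ay":0,"az":0,"grip":40},{"x":4,"y":0,"z":0,"ax":0,"ay":0,"az":0,"grip":40},{"x":4,"y":0,"z":0,"ax":0,"ay":0,"az":0,"grip":40}]'>/dev/null; $D && 
python3 -m pendant '[{"x":4,"y":0,"z":0,"ax":0,"ay":0,"az":0,"grip":40},{"x":4,"y":0,"z":0,"ax":0,"ay":0,"az":0,"grip":40},{"x":4,"y":0,"z":0,"ax":0,"ay":0,"az":0,"grip":40},{"x":4,"y":0,"z":0,"ax":0,"ay":0,"az":0,"grip":40},{"x":4,"y":0,"z":0,"ax":0,"ay":0,"az":0,"grip":40}]'>/dev/null; $D && 
python3 -m pendant '[{"x":4,"y":0,"z":0,"ax":0,"ay":0,"az":0,"grip":40},{"x":4,"y":0,"z":0,"ax":0,"ay":0,"az":0,"grip":40},{"x":4,"y":0,"z":0,"ax":0,"ay":0,"az":0,"grip":40},{"x":4,"y":0,"z":0,"ax":0,"ay":0,"az":0,"grip":40},{"x":4,"y":0,"z":0,"ax":0,"ay":0,"az":0,"grip":40},{"x":0,"y":0,"z":0,"ax":0,"ay":0,"az":0,"grip":40}]'>/dev/null; $D; python3 st.py
python3 - <<'E'
from h import *
f=bot.grab_frame("wrist");cv2.imwrite("pics/w3.png",f["pixels"][:,:,::-1])
E
```

```text
[563.6 -90.   43.4] [-0.3 -1.8  0.5]
[564.9 -70.2  43.4] [ 0.3 -0.5 -0.9]
[566.2 -50.1  43.4] [-0.  -0.7  0.8]
[567.6 -29.7  43.4] [-0.6 -0.3 -0.2]
t 12.85 world [567.6 -29.7  43.4] table [ -1.4 -24.1] yaw y -3.79 tilt [-0.      0.0004] F [-0.63 -0.3  -0.19] gap 34.0
```

View pics/w3.png

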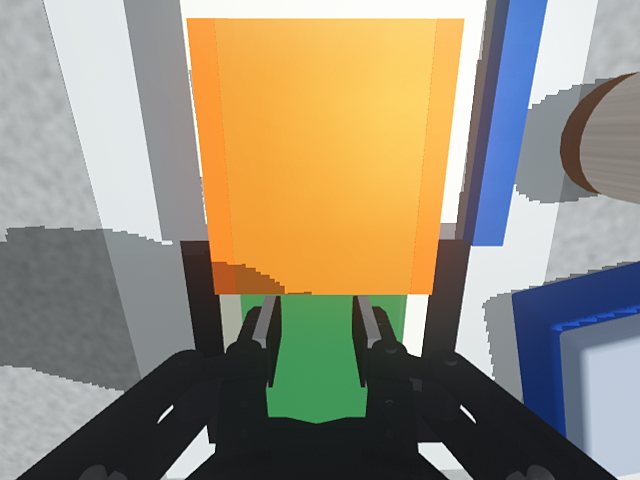

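The plate is now bridging onto the lit surface, square (edge at row 294), with plate_2 unmoved behind it. About 37 mm remains. I'll go 27 mm and then feel for the stop.

```bash
D='python3 ok.py y 2.6'
python3 -m pendant '[{"x":4,"y":0,"z":0,"ax":0,"ay":0,"az":0,"grip":40},{"x":4,"y":0,"z":0,"ax":0,"ay":0,"az":0,"grip":40},{"x":4,"y":0,"z":0,"ax":0,"ay":0,"az":0,"grip":40},{"x":4,"y":0,"z":0,"ax":0,"ay":0,"az":0,"grip":40},{"x":4,"y":0,"z":0,"ax":0,"ay":0,"az":0,"grip":40},{"x":4,"y":0,"z":0,"ax":0,"ay":0,"az":0,"grip":40},{"x":3,"y":0,"z":0,"ax":0,"ay":0,"az":0,"grip":40}]'>/dev/null; $D && 
python3 -m pendant '[{"x":1,"y":0,"z":0,"ax":0,"ay":0,"az":0,"grip":40},{"x":1,"y":0,"z":0,"ax":0,"ay":0,"az":0,"grip":40}]'>/dev/null; $D && 
python3 -m pendant '[{"x":1,"y":0,"z":0,"ax":0,"ay":0,"az":0,"grip":40},{"x":1,"y":0,"z":0,"ax":0,"ay":0,"az":0,"grip":40}]'>/dev/null; $D && 
python3 -m pendant '[{"x":1,"y":0,"z":0,"ax":0,"ay":0,"az":0,"grip":40}]'>/dev/null; $D && 
python3 -m pendant '[{"x":1,"y":0,"z":0,"ax":0,"ay":0,"az":0,"grip":40}]'>/dev/null; $D && 
python3 -m pendant '[{"x":0.7,"y":0,"z":0,"ax":0,"ay":0,"az":0,"grip":40}]'>/dev/null; $D && 
python3 -m pendant '[{"x":0.7,"y":0,"z":0,"ax":0,"ay":0,"az":0,"grip":40}]'>/dev/null; $D && 
python3 -m pendant '[{"x":0.7,"y":0,"z":0,"ax":0,"ay":0,"az":0,"grip":40}]'>/dev/null; $D ; python3 st.py
```

```text
[569.4  -3.2  43.4] [ 0.5 -0.7  0.1]
[569.5  -1.6  43.4] [ 0.6 -0.8  0.1]
[5.696e+02 2.000e-01 4.340e+01] [-0.8 -1.3  0.5]
[569.7   1.3  43.4] [-0.1 -0.7 -0.2]
[569.8   2.3  43.4] [-1.2 -1.3 -0.1]
[569.8   3.1  43.4] [-0.  -0.9  0.3]
[569.9   3.8  43.4] [ 0.6 -0.6  1. ]
[569.9   4.4  43.4] [ 0.2 -0.7 -0.1]
t 14.5 world [569.9   4.4  43.4] table [-1.4 10.2] yaw y -3.85 tilt [ 0.     -0.0001] F [ 0.22 -0.66 -0.05] gap 34.5
```

```bash
D='python3 ok.py y 2.8'
S() { :; }
python3 -m pendant '[{"x":0.7,"y":0,"z":0,"ax":0,"ay":0,"az":0,"grip":40}]'>/dev/null; $D && 
python3 -m pendant '[{"x":0.7,"y":0,"z":0,"ax":0,"ay":0,"az":0,"grip":40}]'>/dev/null; $D && 
python3 -m pendant '[{"x":0.7,"y":0,"z":0,"ax":0,"ay":0,"az":0,"grip":40}]'>/dev/null; $D && 
python3 -m pendant '[{"x":0.7,"y":0,"z":0,"ax":0,"ay":0,"az":0,"grip":40}]'>/dev/null; $D && 
python3 -m pendant '[{"x":0.7,"y":0,"z":0,"ax":0,"ay":0,"az":0,"grip":40}]'>/dev/null; $D && 
python3 -m pendant '[{"x":0.7,"y":0,"z":0,"ax":0,"ay":0,"az":0,"grip":40}]'>/dev/null; $D && 
python3 -m pendant '[{"x":0.7,"y":0,"z":0,"ax":0,"ay":0,"az":0,"grip":40}]'>/dev/null; $D && 
python3 -m pendant '[{"x":0.7,"y":0,"z":0,"ax":0,"ay":0,"az":0,"grip":40}]'>/dev/null; $D && 
python3 -m pendant '[{"x":0.7,"y":0,"z":0,"ax":0,"ay":0,"az":0,"grip":40}]'>/dev/null; $D && 
python3 -m pendant '[{"x":0.7,"y":0,"z":0,"ax":0,"ay":0,"az":0,"grip":40}]'>/dev/null; $D ; python3 st.py
```

```text
[569.9   5.2  43.4] [ 0.1 -1.1  0.2]
[570.    5.9  43.4] [ 0.2 -0.7 -0.2]
[570.    6.6  43.4] [-0.9 -0.9  0.9]
[570.1   7.3  43.4] [-0.7 -0.9  0.1]
[570.2   7.9  43.4] [ 0.5 -2.3  0.3]
[570.3   8.1  43.5] [ 0.2 -4.2  0.9]
[570.3   8.1  43.5] [ 0.2 -4.2  0.9]
[570.3   8.1  43.5] [ 0.2 -4.2  0.9]
[570.3   8.1  43.5] [ 0.2 -4.2  0.9]
[570.3   8.1  43.5] [ 0.2 -4.2  0.9]
t 15.1 world [570.3   8.1  43.5] table [-1.2 13.9] yaw y -3.87 tilt [ 0.0005 -0.0007] F [ 0.17 -4.19  0.89] gap 34.3
```

```bash
for k in 1 2 3; do python3 -m pendant '[{"x":0,"y":0,"z":0,"ax":0,"ay":0,"az":0,"grip":40}]'>/dev/null; python3 ok.py y 3; done;  python3 -m pendant '[{"x":0.3,"y":0,"z":0,"ax":0,"ay":0,"az":0,"grip":40}]'>/dev/null;for k in 1 2 3; do python3 -m pendant '[{"x":0,"y":0,"z":0,"ax":0,"ay":0,"az":0,"grip":40}]'>/dev/null; python3 ok.py y 3; done; python3 st.py
python3 - <<'E'
from h import *
f=bot.grab_frame("wrist");cv2.imwrite("pics/w4.png",f["pixels"][:,:,::-1])
E
```

```text
[570.4   8.1  43.5] [ 1.2 -2.6  0.1]
[570.4   8.1  43.5] [ 0.4 -4.2  1.3]
[570.3   8.2  43.5] [ 0.7 -4.3  1. ]
[570.4   8.3  43.5] [ 0.3 -5.5  0.7]
[570.4   8.3  43.5] [ 0.6 -5.   1.1]
[570.4   8.3  43.5] [ 0.3 -5.8  1.2]
t 15.8 world [570.4   8.3  43.5] table [-1.1 14. ] yaw y -3.88 tilt [ 0.0006 -0.0007] F [ 0.28 -5.81  1.18] gap 34.3
```

View pics/w4.png

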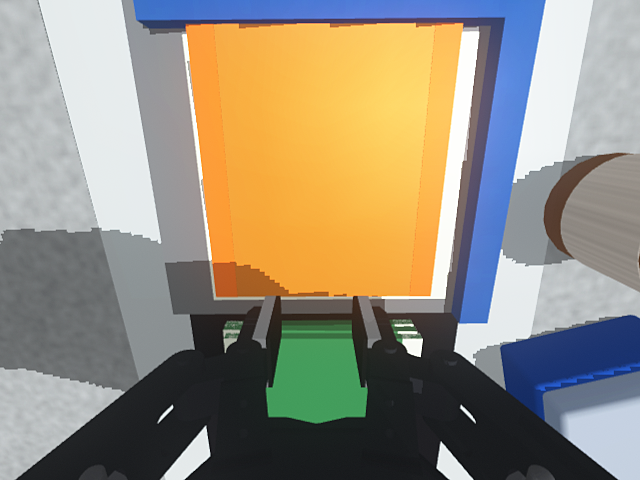

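The plate's far edge meets the blue stop at row 22 with about 5.5 N, and its near edge is off the stack. Now I'll back off, lift clear and move to the -x side with the gripper turned 90°, so the same flat finger sides push towards the fence.

```bash
python3 -m pendant '[{"x":-4,"y":0,"z":0,"ax":0,"ay":0,"az":0,"grip":40},{"x":-6,"y":0,"z":0,"ax":0,"ay":0,"az":0,"grip":40},{"x":0,"y":0,"z":-15,"ax":0,"ay":0,"az":0,"grip":40},{"x":0,"y":0,"z":-15,"ax":0,"ay":0,"az":0,"grip":40},{"x":25,"y":-24,"z":0,"ax":0,"ay":0,"az":0,"grip":40},{"x":25,"y":-24,"z":0,"ax":0,"ay":0,"az":0,"grip":40},{"x":25,"y":-24,"z":0,"ax":0,"ay":0,"az":0,"grip":40},{"x":0,"y":0,"z":0,"ax":0,"ay":0,"az":8.18,"grip":40},{"x":0,"y":0,"z":0,"ax":0,"ay":0,"az":8.18,"grip":40},{"x":0,"y":0,"z":0,"ax":0,"ay":0,"az":8.18,"grip":40},{"x":0,"y":0,"z":0,"ax":0,"ay":0,"az":8.18,"grip":40},{"x":0,"y":0,"z":0,"ax":0,"ay":0,"az":8.18,"grip":40},{"x":0,"y":0,"z":0,"ax":0,"ay":0,"az":8.18,"grip":40},{"x":0,"y":0,"z":0,"ax":0,"ay":0,"az":8.18,"grip":40},{"x":0,"y":0,"z":0,"ax":0,"ay":0,"az":8.18,"grip":40},{"x":0,"y":0,"z":0,"ax":0,"ay":0,"az":8.18,"grip":40},{"x":0,"y":0,"z":0,"ax":0,"ay":0,"az":8.18,"grip":40},{"x":0,"y":0,"z":0,"ax":0,"ay":0,"az":8.2,"grip":40},{"x":0,"y":0,"z":0,"ax":0,"ay":0,"az":0,"grip":40}]'; python3 st.py
python3 - <<'E'
from h import *
f=bot.grab_frame("wrist");cv2.imwrite("pics/w5.png",f["pixels"][:,:,::-1])
E
```

```text
clock: 17.75
ee_pos: [502.5, 79.0, 73.1]
eef_rot: [0.999, -0.034, -0.0, -0.0]
wrist_force: [-0.9, 0.2, -0.2]
finger_gap: 34.3
gripper_force: 0.0
t 17.75 world [502.5  79.   73.1] table [-73.6  80.1] yaw y -93.93 tilt [-0.0007  0.0002] F [-0.87  0.21 -0.15] gap 34.3
```

View pics/w5.png

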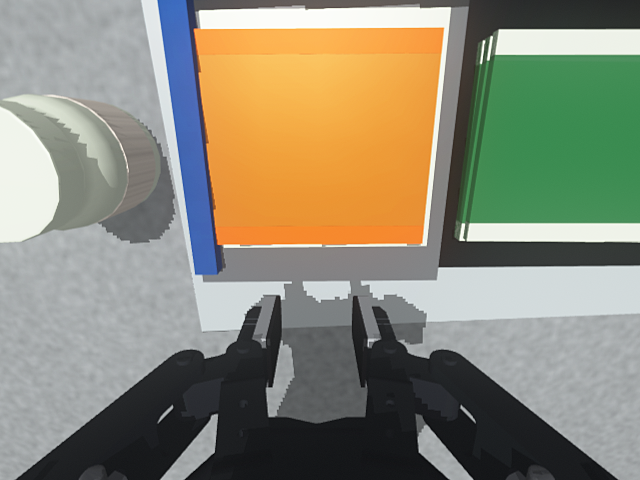

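The plate's left edge lies against the blue stop (columns 195–215) and the fingers are off its -x edge. I'll go down and push to the fence.

```bash
D='python3 ok.py x 2.8'
python3 -m pendant '[{"x":0,"y":0,"z":15,"ax":0,"ay":0,"az":0,"grip":40},{"x":0,"y":0,"z":12,"ax":0,"ay":0,"az":0,"grip":40},{"x":0,"y":0,"z":3.2,"ax":0,"ay":0,"az":0,"grip":40},{"x":0,"y":0,"z":0,"ax":0,"ay":0,"az":0,"grip":40},{"x":0,"y":0,"z":0,"ax":0,"ay":0,"az":0,"grip":40}]'>/dev/null; python3 ok.py z 2 && 
python3 -m pendant '[{"x":3,"y":0,"z":0,"ax":0,"ay":0,"az":0,"grip":40},{"x":3,"y":0,"z":0,"ax":0,"ay":0,"az":0,"grip":40},{"x":2,"y":0,"z":0,"ax":0,"ay":0,"az":0,"grip":40},{"x":2,"y":0,"z":0,"ax":0,"ay":0,"az":0,"grip":40}]'>/dev/null; $D && 
python3 -m pendant '[{"x":2,"y":0,"z":0,"ax":0,"ay":0,"az":0,"grip":40},{"x":2,"y":0,"z":0,"ax":0,"ay":0,"az":0,"grip":40}]'>/dev/null; $D && 
python3 -m pendant '[{"x":2,"y":0,"z":0,"ax":0,"ay":0,"az":0,"grip":40},{"x":2,"y":0,"z":0,"ax":0,"ay":0,"az":0,"grip":40}]'>/dev/null; $D && 
python3 -m pendant '[{"x":2,"y":0,"z":0,"ax":0,"ay":0,"az":0,"grip":40},{"x":1,"y":0,"z":0,"ax":0,"ay":0,"az":0,"grip":40}]'>/dev/null; $D && 
python3 -m pendant '[{"x":1,"y":0,"z":0,"ax":0,"ay":0,"az":0,"grip":40},{"x":1,"y":0,"z":0,"ax":0,"ay":0,"az":0,"grip":40}]'>/dev/null; $D ; python3 st.py
```

```text
[502.9  78.5  43.6] [0.1 0.3 0.4]
[513.1  78.   43.3] [-0.1  0.2  0.1]
[516.8  77.7  43.2] [-0.3 -0.6 -0.3]
[520.5  77.4  43.1] [-1.2  0.6 -0. ]
[523.8  77.2  43.2] [-1.5  0.1  0.6]
[525.7  77.1  43.2] [-0.8 -0.6 -0.3]
t 19.5 world [525.7  77.1  43.2] table [-50.3  79.7] yaw y -93.85 tilt [-0.0001  0.    ] F [-0.77 -0.62 -0.29] gap 34.2
```

```bash
D='python3 ok.py x 2.8'
python3 -m pendant '[{"x":0.7,"y":0,"z":0,"ax":0,"ay":0,"az":0,"grip":40},{"x":0.7,"y":0,"z":0,"ax":0,"ay":0,"az":0,"grip":40}]'>/dev/null; $D && 
python3 -m pendant '[{"x":0.7,"y":0,"z":0,"ax":0,"ay":0,"az":0,"grip":40}]'>/dev/null; $D && 
python3 -m pendant '[{"x":0.7,"y":0,"z":0,"ax":0,"ay":0,"az":0,"grip":40}]'>/dev/null; $D && 
python3 -m pendant '[{"x":0.7,"y":0,"z":0,"ax":0,"ay":0,"az":0,"grip":40}]'>/dev/null; $D && 
python3 -m pendant '[{"x":0.7,"y":0,"z":0,"ax":0,"ay":0,"az":0,"grip":40}]'>/dev/null; $D && 
python3 -m pendant '[{"x":0.7,"y":0,"z":0,"ax":0,"ay":0,"az":0,"grip":40}]'>/dev/null; $D && 
python3 -m pendant '[{"x":0.7,"y":0,"z":0,"ax":0,"ay":0,"az":0,"grip":40}]'>/dev/null; $D && 
python3 -m pendant '[{"x":0.7,"y":0,"z":0,"ax":0,"ay":0,"az":0,"grip":40}]'>/dev/null; $D && 
python3 -m pendant '[{"x":0.7,"y":0,"z":0,"ax":0,"ay":0,"az":0,"grip":40}]'>/dev/null; $D ; python3 st.py
```

```text
[527.1  77.   43.2] [-0.7 -0.4  0.2]
[527.8  76.9  43.2] [-1.8  0.   1.3]
[528.5  76.9  43.2] [-0.4 -0.5 -0. ]
[529.3  76.8  43.2] [-1.1 -0.2 -0.1]
[529.9  76.8  43.2] [-1.2  0.5  1. ]
[530.4  76.7  43.2] [-3.  -0.8  0.4]
[530.4  76.7  43.2] [-3.  -0.8  0.4]
[530.4  76.7  43.2] [-3.  -0.8  0.4]
[530.4  76.7  43.2] [-3.  -0.8  0.4]
t 20.2 world [530.4  76.7  43.2] table [-45.6  79.6] yaw y -93.85 tilt [-0.0004  0.    ] F [-2.95 -0.81  0.4 ] gap 34.4
```

```bash
python3 -m pendant '[{"x":0.4,"y":0,"z":0,"ax":0,"ay":0,"az":0,"grip":40},{"x":0,"y":0,"z":0,"ax":0,"ay":0,"az":0,"grip":40}]'>/dev/null; for k in 1 2; do python3 -m pendant '[{"x":0,"y":0,"z":0,"ax":0,"ay":0,"az":0,"grip":40}]'>/dev/null; python3 ok.py x 3; done
python3 -m pendant '[{"x":0.3,"y":0,"z":0,"ax":0,"ay":0,"az":0,"grip":40},{"x":0,"y":0,"z":0,"ax":0,"ay":0,"az":0,"grip":40}]'>/dev/null; for k in 1 2 3; do python3 -m pendant '[{"x":0,"y":0,"z":0,"ax":0,"ay":0,"az":0,"grip":40}]'>/dev/null; python3 ok.py x 3; done
python3 - <<'E'
from h import *
f=bot.grab_frame("wrist");cv2.imwrite("pics/w6.png",f["pixels"][:,:,::-1])
E
```

```text
[530.5  76.7  43.1] [-4.3 -0.6  1.5]
[530.5  76.7  43.1] [-3.5 -1.2  1.9]
[530.6  76.6  43.1] [-5.  -0.7  1.4]
[530.6  76.6  43.1] [-6.1 -0.3  0.7]
[530.6  76.6  43.1] [-6.1 -0.8  1.6]
```

View pics/w6.png

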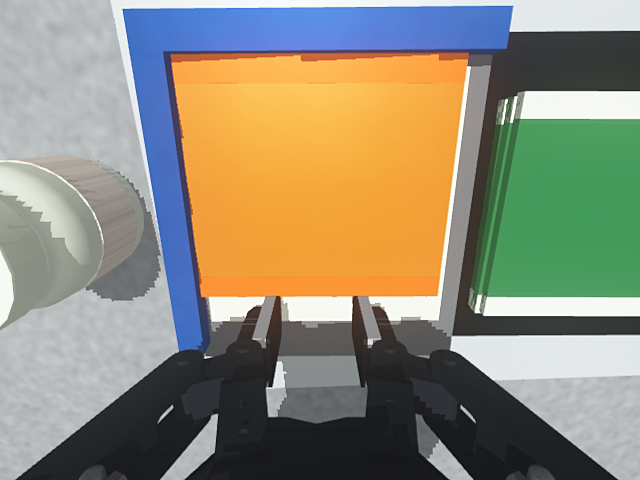

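The top edge is flush with the fence (row 54). On the stop side I'll check for a pale gap numerically.

```bash
python3 - <<'E'
import cv2
for n,rows in(("w5",(80,140,200)),("w6",(70,130,190,250,280))):
    im=cv2.imread(f"pics/{n}.png")[:,:,::-1]
    for r in rows:
        row=im[r].astype(int); x=next(i for i in range(100,320) if row[i,0]>180 and row[i,2]<120 and row[i,1]<200 and row[i+5,0]>180 and row[i+5,2]<120)
        print(n,r,x,row[x-9:x+2].tolist())
E
```

```text
w5 80 199 [[77, 108, 185], [78, 107, 185], [77, 107, 186], [78, 108, 189], [79, 106, 182], [68, 73, 116], [64, 56, 77], [59, 56, 83], [75, 63, 84], [190, 122, 82], [255, 181, 79]]
w5 140 208 [[73, 105, 181], [74, 107, 185], [72, 101, 176], [63, 66, 105], [59, 55, 79], [55, 55, 86], [84, 64, 78], [150, 88, 41], [162, 96, 44], [219, 133, 56], [243, 163, 68]]
w5 200 215 [[69, 101, 175], [70, 103, 179], [68, 96, 168], [57, 58, 90], [53, 52, 80], [60, 57, 80], [108, 74, 55], [148, 84, 38], [175, 100, 44], [242, 153, 61], [235, 147, 58]]
w6 70 172 [[78, 116, 201], [78, 116, 203], [72, 99, 176], [59, 53, 81], [62, 60, 94], [61, 59, 94], [61, 60, 94], [56, 58, 95], [49, 55, 95], [194, 100, 87], [255, 176, 69]]
w6 130 182 [[80, 106, 185], [66, 54, 76], [69, 61, 89], [69, 62, 91], [70, 62, 93], [68, 61, 93], [70, 61, 89], [117, 79, 64], [165, 92, 42], [199, 114, 52], [253, 177, 74]]
w6 190 188 [[77, 111, 192], [76, 112, 195], [77, 107, 186], [62, 64, 102], [62, 59, 88], [63, 60, 92], [62, 60, 93], [55, 58, 94], [71, 59, 87], [186, 108, 50], [255, 170, 64]]
w6 250 196 [[75, 113, 194], [76, 114, 196], [74, 110, 190], [65, 77, 130], [59, 56, 84], [60, 60, 91], [58, 59, 93], [46, 54, 93], [153, 93, 81], [255, 168, 57], [245, 159, 60]]
w6 280 200 [[74, 109, 193], [76, 112, 196], [75, 108, 190], [64, 77, 129], [59, 56, 84], [60, 60, 92], [56, 60, 95], [68, 62, 92], [136, 79, 58], [186, 88, 40], [221, 105, 48]]
```

The wall meets the glass directly along the whole edge, with no pale gap and an even band, so it is flush on both sides. I'll back straight off, lift clear and check from the top camera.

```bash
python3 -m pendant '[{"x":-2,"y":0,"z":0,"ax":0,"ay":0,"az":0,"grip":40},{"x":-5,"y":0,"z":0,"ax":0,"ay":0,"az":0,"grip":40},{"x":-8,"y":0,"z":0,"ax":0,"ay":0,"az":0,"grip":40},{"x":0,"y":0,"z":-20,"ax":0,"ay":0,"az":0,"grip":40},{"x":0,"y":0,"z":-40,"ax":0,"ay":0,"az":0,"grip":40},{"x":0,"y":0,"z":-40,"ax":0,"ay":0,"az":0,"grip":40},{"x":-30,"y":0,"z":-40,"ax":0,"ay":0,"az":0,"grip":40},{"x":0,"y":0,"z":0,"ax":0,"ay":0,"az":0,"grip":40},{"x":0,"y":0,"z":0,"ax":0,"ay":0,"az":0,"grip":40},{"x":0,"y":0,"z":0,"ax":0,"ay":0,"az":0,"grip":40}]'
python3 - <<'E'
from h import *
p=np.load("tab.npy");c,k=np.cos(p[2]),np.sin(p[2])
f=bot.grab_frame("scene");hsv=cv2.cvtColor(f["pixels"],cv2.COLOR_RGB2HSV)
m=cv2.inRange(hsv,(3,150,100),(22,255,255))
for q in cv2.findContours(m,0,2)[0]:
    if cv2.contourArea(q)>300:
        pts=cv2.approxPolyDP(q,4,True)[:,0].astype(float)
        P=np.array([at(f,u,p[3]+39)[:2]-p[:2] for u in pts]);print(np.round(np.c_[c*P[:,0]+k*P[:,1],-k*P[:,0]+c*P[:,1]],0).tolist())
g=cv2.inRange(hsv,(50,100,30),(85,255,255));g[:195]=0;ys,xs=np.nonzero(g)
P=at(f,[xs.mean(),ys.mean()],p[3]+35)[:2]-p[:2];print("plate_2 green centre table",c*P[0]+k*P[1],-k*P[0]+c*P[1])
E
```

```text
clock: 22.15
ee_pos: [486.5, 80.1, 182.6]
eef_rot: [0.999, -0.033, 0.0, -0.0]
wrist_force: [-0.2, 0.2, -0.0]
finger_gap: 34.1
gripper_force: 0.0
[[130.0, 94.0], [108.0, 85.0], [110.0, 63.0], [138.0, 47.0], [152.0, 70.0]]
[[34.0, -276.0], [83.0, -313.0], [126.0, -263.0], [79.0, -223.0]]
[[-37.0, 135.0], [-38.0, 25.0], [53.0, 25.0], [54.0, 133.0]]
[[-105.0, -204.0], [-214.0, -257.0], [-157.0, -377.0], [-42.0, -321.0]]
plate_2 green centre table -0.4917789626503777 -56.74434909169539
```

```bash
python3 -c "
from workcell import bot
print(bot.finish_job())"
```

```text
the job is handed in; nothing more can be done
None
```

I slid the amber plate flat off the stack, pressed it against the end stop (about 5.5 N) and then the fence (about 6 N), let go and handed the job in at about 22 s. In the last camera check the plate sat in the blue corner and plate_2 had not moved; no verdict came back.

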